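# Find and seat the rocking cover of a trim box

## Robot

A 6-joint arm with a two-finger parallel gripper is mounted at the origin on the work surface. World frame = base frame: x ahead of the robot, y to its left, z up, the work surface at z = 0. Lengths are in m, angles in rad, forces in N, time in s.
With the tool pointing down it reaches from about 0.425 to 1.125 m from the base axis. Payload 14.9 kg.
Tool frame: the origin (TCP) lies between the finger pads; the fingertips stand 17 mm ahead of it and the grasp point (between the pads) lies 2 mm behind it; z points along the fingers, y is the direction in which the jaws open and shut (so a half turn about z gives the same grasp; the last joint's range is limited). The gripper opens to 91 mm and grips with 3 to 60 N. Pads are 32 mm wide; open, the fingers measure 118 mm over their backs; the gripper's body (76 mm by 178 mm) begins 60 mm behind the grasp point.
Start: joints at [1.191, 0.379, 1.734, -0, 1.028, -0.033], TCP at [0.238, 0.658, 0.231] pointing down, gripper open.
Joint ranges: [-2.77, 2.77], [-0.74, 2.19], [0, 2.66], [-1.06, 4.2], [0.31, 2.87], [-3.08, 3.08]. Speed limits (rad/s): [1.89, 1.89, 2.39, 3.14, 3.14, 3.14].

## Interface

Orientations are given as a 3x3 rotation matrix whose columns are the frame's x, y, z axes.
In Python, from rig import monitor, eyes, r gives the robot as it stands.
- The arm moves only by the tool send_rows, never from a script. Its argument "deltas" is text: rows parted by semicolons, each of 7 numbers parted by spaces: the finger opening in mm, from 0 to 91.2, then the shift along the tool's x, y, z in mm, then the turn, a rotation vector about the tool's x, y, z in degrees. In form: jaw dx dy dz rx ry rz; .... A call has 1 to 8 rows; each row shifts and turns the commanded pose from where the row before left it, along the tool's axes as they then stand; what a row does not reach is not made up. A row lasts 1/10 s, in which the tool goes at most 50 mm and 8.59 degrees, less where a joint would pass 70% of its speed; a pose out of reach is approached as far as the arm can. A call with a gripper value outside its range is refused whole. The fingers move at their own pace and stop on an object; "force" is the grip in N (left out, the last holds). Time passes only in rows, so rows that do not move let the fingers close. It gives the time, the measured TCP pose, the force and the opening at its end, in the units of the state.
- monitor.sense(): the state, without advancing time (a new reading comes with each control period).
- eyes.read_camera(name): name is "side" or "top" or "wrist"; returns (picture, depth): 384x512x3 uint8, red, green, blue; 384x512 float32, m along the optical axis (not along the pixel's ray), 0 where there is no reading.
- eyes.camera_model(name): a dict with "K" (3x3 intrinsics, pixels), "world_from_camera" (4x4, takes a point from camera to world coordinates); the wrist camera has in their place "tool_from_camera" (4x4, takes a point from camera to tool coordinates, whose origin is the TCP and whose axes are the flange's). Camera axes: x right, y up, looking along -z (the intrinsics and any distortion apply to the point x, -y, -z); pixel columns grow to the right and rows downward; lengths in m; the calibration is good to about 2 mm. A picture is of the moment at which its call begins: read the wrist's pose just before it. camera_model takes no time and is no camera call.
- r.hand_in(): hands the job in, once; it reports no verdict.
The state is a dict: "clock": time; "qpos": joint angles; "joint_vel": joint speeds; "joint_torque": joint torques, N m; "position": TCP position; "tcp_rot": TCP orientation; "wrist_force": force on the tool from outside, world axes, zero at the start; "ft_torque": the same for the moment, N m; "width": finger opening in m.
Only numpy, scipy, OpenCV 4.12 (cv2) and the standard library are available. Lean on these libraries where they do the work, as an engineer would, in place of code of your own. Each camera call takes 0.05 s, during which the arm holds its last target. There are 200 camera calls.

## Task

One of the four white covers on the trim box is not seated. Press lightly near an edge of one cover after another with a fingertip until you find the one that rocks and let it tip, then press that cover down at its middle until it is fully home like the others, and finish with the fingertip still pressing on it and on no other cover. Do not pick up or lift any cover, and leave the other things on the desk where they are.

Things in the scene. Friction and masses are not known exactly. Their poses are not given: they have to be found in the camera images.
- trim_box: plywood box for buttons, fixed to the desk, 208 x 208 mm and 44 mm tall; origin at the centre of its underside, x and y along its sides. Four square recesses, 79 mm wide and 8 mm deep, centred at (+-48, +-48) mm, each hold a cover with 1.5 mm of play on each side
- box_top (a point): centre of the box's top. The cover that is not home (any of the four) stands level but 4 mm proud on a hidden stem, 18 mm wide, under its middle. A light press 25 mm off its middle tips it about 0.12 rad, pressed edge down onto the recess's ledge; let go, it comes level. Over 7 N straight down on its middle sinks it 4 mm, home, and it stays
- cover1: white plastic cover, one of four identical ones: a loose square plate 76 x 76 mm, 8 mm thick, faint round mark in the middle of its top. Origin: centre of its underside; z up, x and y along its sides. In the recess at (-48, -48) mm in the box's frame. Fully home, its underside is 36 mm above the desk, its top flush with the box, and it does not tip
- cover2: white plastic cover, one of four identical ones: a loose square plate 76 x 76 mm, 8 mm thick, faint round mark in the middle of its top. Origin: centre of its underside; z up, x and y along its sides. In the recess at (-48, +48) mm in the box's frame. Fully home, its underside is 36 mm above the desk, its top flush with the box, and it does not tip
- cover3: white plastic cover, one of four identical ones: a loose square plate 76 x 76 mm, 8 mm thick, faint round mark in the middle of its top. Origin: centre of its underside; z up, x and y along its sides. In the recess at (+48, -48) mm in the box's frame. Fully home, its underside is 36 mm above the desk, its top flush with the box, and it does not tip
- cover4: white plastic cover, one of four identical ones: a loose square plate 76 x 76 mm, 8 mm thick, faint round mark in the middle of its top. Origin: centre of its underside; z up, x and y along its sides. In the recess at (+48, +48) mm in the box's frame. Fully home, its underside is 36 mm above the desk, its top flush with the box, and it does not tip
- pencil_cup: white cup with three pencils in it, 72 mm across, 110 mm tall over the pencils, loose; origin at the centre of its underside. A bystander
- spool: pale thread spool standing on end, 44 mm across, 55 mm tall, loose; origin at the centre of its underside. A bystander
- tape_roll: brown roll of tape lying flat, 84 mm across, 24 mm tall, loose; origin at the centre of its underside. A bystander
- ruler: wooden ruler lying flat, 28 x 240 x 5 mm (long along its y), loose; origin at the centre of its underside. A bystander
Not all that is in view belongs to the job. Leave any brown or orange look-alike of the cover2 alone.

How it is judged:
On the way:
1. the loose cover has been pressed off its middle and has tipped (over 0.06 rad, about 3.5 degrees) (((angle between cover1's own z axis and vertical above 0.06 rad and contact force between the fingers and cover1 above 0.02 N) or (angle between cover2's own z axis and vertical above 0.06 rad and contact force between the fingers and cover2 above 0.02 N) or (angle between cover3's own z axis and vertical above 0.06 rad and contact force between the fingers and cover3 above 0.02 N) or (angle between cover4's own z axis and vertical above 0.06 rad and contact force between the fingers and cover4 above 0.02 N))), for 0.1 s.
At the end, for the whole second after the job is handed in: all four covers are home (underside 36 mm above the desk, at most 1.3 mm higher) and level within 0.03 rad, and the fingers still press with more than 1 N on the cover that was loose at the start (it has moved over 3 mm, down into its recess) and on no other cover (height (world z) of cover1 between 0.0345 and 0.0373 m and angle between each of cover1, cover2, cover3, cover4's own z axis and vertical below 0.03 rad and height (world z) of cover2 between 0.0345 and 0.0373 m and height (world z) of cover3 between 0.0345 and 0.0373 m and height (world z) of cover4 between 0.0345 and 0.0373 m and ((distance of cover1 from where it was at the start of the episode above 0.003 m and contact force between the fingers and cover1 above 1 N) or (distance of cover2 from where it was at the start of the episode above 0.003 m and contact force between the fingers and cover2 above 1 N) or (distance of cover3 from where it was at the start of the episode above 0.003 m and contact force between the fingers and cover3 above 1 N) or (distance of cover4 from where it was at the start of the episode above 0.003 m and contact force between the fingers and cover4 above 1 N)) and not ((distance of cover1 from where it was at the start of the episode below 0.003 m and contact force between the fingers and cover1 above 0.3 N) or (distance of cover2 from where it was at the start of the episode below 0.003 m and contact force between the fingers and cover2 above 0.3 N) or (distance of cover3 from where it was at the start of the episode below 0.003 m and contact force between the fingers and cover3 above 0.3 N) or (distance of cover4 from where it was at the start of the episode below 0.003 m and contact force between the fingers and cover4 above 0.3 N))); the arm keeps its last pose, push and grip.
It fails at once if a cover is lifted (12 mm or more above where the loose one stands) or tipped up past 0.35 rad (height (world z) of any of cover1, cover2, cover3, cover4 above 0.052 m or angle between any of cover1, cover2, cover3, cover4's own z axis and vertical above 0.35 rad).
It fails at once if a bystander is moved by more than 25 mm (distance of any of pencil_cup, spool, tape_roll, ruler from where it was at the start of the episode above 0.025 m).
It also fails if it takes over 54 s, if anything falls off the work surface, if the arm or the gripper's body presses on something with over 40 N, if the wrist force passes 120 N, or if a joint passes its speed limit or range.

## Working session

There is one attempt and no reset: what is moved stays moved. The work goes in short steps, Python scripts to look and compute and a tool call to move; the robot and the scene stay as the last step left them, time stands still between calls to the robot, and variables do not carry over. Pictures are saved under pics/ and viewed, about 8 in all and at most 12, crops included, and the job is handed in when it is done.

Besides the shell and the picture viewer there is one more tool, called after "Call:" as name(argument=value, ...) on one line, values as JSON. send_rows: Moves the arm, as the interface text tells. Its arguments: {"type":"object","properties":{"deltas":{"type":"string"},"force":{"type":"number"}},"required":["deltas"]}

```bash
mkdir -p pics; python3 - <<'E'
from rig import monitor, eyes, r
import cv2,numpy as np
s=monitor.sense();print({k:np.round(v,3).tolist() for k,v in s.items()})
for n in ("top","side"):
    p,d=eyes.read_camera(n);np.savez(f"{n}.npz",p=p,d=d);cv2.imwrite(f"pics/{n}0.png",p[...,::-1])
    m=eyes.camera_model(n);print(n,{k:np.round(v,3).tolist() if not isinstance(v,str) else v for k,v in m.items()})
E
```

```text
{'clock': 0.0, 'qpos': [1.191, 0.379, 1.735, 0.0, 1.028, -0.033], 'joint_vel': [0.001, 0.001, -0.0, -0.001, 0.0, 0.001], 'joint_torque': [-0.002, -76.373, -43.437, 0.065, 0.042, -0.0], 'position': [0.238, 0.658, 0.23], 'tcp_rot': [[-0.94, 0.34, -0.0], [0.34, 0.94, -0.001], [0.0, -0.001, -1.0]], 'wrist_force': [0.653, -1.025, 0.713], 'ft_torque': [0.041, 0.029, -0.017], 'width': 0.091}
top {'K': [[391.548, 0.0, 257.858], [0.0, 391.548, 190.894], [0.0, 0.0, 1.0]], 'world_from_camera': [[0.026, 0.982, -0.186, 0.411], [-1.0, 0.024, -0.014, 0.062], [-0.009, 0.186, 0.982, 0.87], [0.0, 0.0, 0.0, 1.0]]}
side {'K': [[390.109, 0.0, 252.523], [0.0, 390.109, 191.019], [0.0, 0.0, 1.0]], 'world_from_camera': [[0.85, 0.259, -0.459, 0.226], [-0.527, 0.392, -0.754, -0.518], [-0.016, 0.883, 0.47, 0.431], [0.0, 0.0, 0.0, 1.0]]}
```

View pics/top0.png

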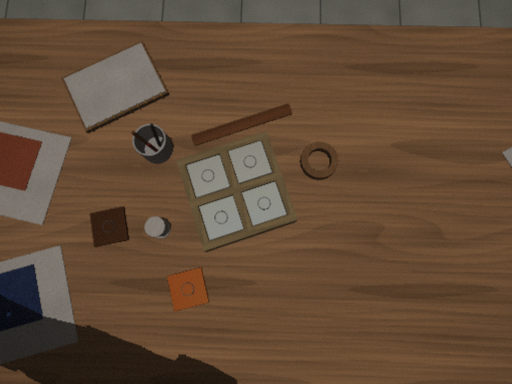

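View pics/side0.png

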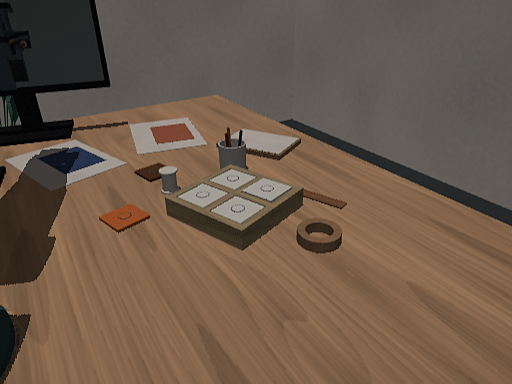

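The top view shows four white covers in the box at (208,175), (250,161), (221,217) and (264,203). Other things that could be mistaken for one are the brown square at (109,227), the orange square at (188,289), the white cup at (150,140), the spool at (156,227) and the white book or paper. I choose the four white squares inside the plywood box. In the side view they are at (203,195), (233,178), (267,188) and (238,209).

```bash
cat > h.py <<'E'
from rig import monitor, eyes, r
import cv2,numpy as np
def ray(m,px,z):
    K=np.array(m["K"]);T=np.array(m["world_from_camera"])
    u=np.linalg.solve(K,np.c_[px,np.ones(len(px))].T)
    d=T[:3,:3]@(u*np.array([[1],[-1],[-1]]));o=T[:3,3:]
    return (o+d*(z-o[2])/d[2]).T
def pts(m,d,mask):
    v,u=np.nonzero(mask&(d>0));z=d[v,u];K=np.array(m["K"]);T=np.array(m["world_from_camera"])
    c=np.linalg.solve(K,np.c_[u,v,np.ones(len(u))].T)*z*np.array([[1],[-1],[-1]])
    return (T[:3,:3]@c+T[:3,3:]).T
E
python3 - <<'E'
from h import *
for n,roi in (("top",(175,130,300,250)),("side",(160,160,310,245))):
    f=np.load(n+".npz");p,d=f["p"],f["d"];m=eyes.camera_model(n)
    hsv=cv2.cvtColor(p,cv2.COLOR_RGB2HSV)
    w=((hsv[...,1]<45)&(hsv[...,2]>110)).astype(np.uint8)
    x0,y0,x1,y1=roi;k=np.zeros_like(w);k[y0:y1,x0:x1]=1;w*=k
    cs,_=cv2.findContours(w,cv2.RETR_EXTERNAL,cv2.CHAIN_APPROX_NONE)
    for c in cs:
        if cv2.contourArea(c)<250: continue
        W=ray(m,c[:,0].astype(float),.044)
        (cx,cy),sz,a=cv2.minAreaRect(np.float32(W[:,:2]*1000))
        mk=cv2.erode(cv2.drawContours(np.zeros_like(w),[c],-1,1,-1),np.ones((5,5)))>0
        P=pts(m,d,mk)
        print(n,c[:,0].mean(0).round(),"centre mm",round(cx,1),round(cy,1),np.round(sz,1),round(a,1),"z",P[:,2].mean().round(4),P[:,2].std().round(4))
    cv2.imwrite(f"pics/{n}crop.png",cv2.resize(p[y0:y1,x0:x1,::-1],None,fx=5,fy=5,interpolation=cv2.INTER_CUBIC))
E
```

```text
top [221. 217.] centre mm 508.8 151.0 [74.5 74.5] 19.9 z 0.0446 0.0014
top [264. 203.] centre mm 541.5 60.8 [74.4 74.7] 19.9 z 0.0447 0.0015
top [207. 176.] centre mm 598.9 183.8 [74.2 74.5] 20.2 z 0.0445 0.0014
top [249. 161.] centre mm 632.6 93.4 [74.7 74.6] 20.0 z 0.0485 0.0015
side [237. 209.] centre mm 541.7 58.3 [77.3 76.4] 19.7 z 0.0421 0.0007
side [202. 195.] centre mm 508.9 147.9 [76.8 77.2] 19.7 z 0.0419 0.0007
side [266. 189.] centre mm 635.5 97.2 [77.7 77.4] 20.3 z 0.046 0.0007
side [232. 178.] centre mm 599.2 180.4 [77.4 76.3] 19.8 z 0.0418 0.0007
```

View pics/sidecrop.png

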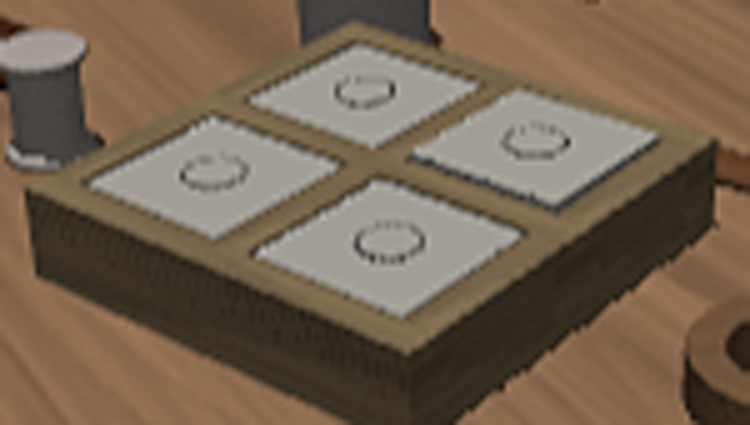

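The cover at side-crop (535,140), top pixel (250,161), has a visible step at its edge. Depth puts it 4 mm higher than the other three in both views. I'll move there with the jaws closed.

Call:
send_rows(deltas="0 -36 -26 0 0 0 0;0 -36 -26 0 0 0 0;0 -36 -26 0 0 0 0;0 -36 -26 0 0 0 0;0 -36 -26 0 0 0 0;0 -36 -26 0 0 0 0;0 -36 -26 0 0 0 0;0 -36 -26 0 0 0 0", force=20)

```text
clock: 0.9
position: [0.4387, 0.3632, 0.2309]
tcp_rot: [[-0.941, 0.34, -0.0], [0.34, 0.941, -0.0], [0.0, -0.0, -1.0]]
wrist_force: [0.3, 0.5, 0.3]
width: 0.0303
```

Call:
send_rows(deltas="0 -36 -26 0 0 0 0;0 -36 -26 0 0 0 0;0 -36 -26 0 0 0 0;0 -36 -26 0 0 0 0;0 -36 -26 0 0 0 0;0 -36 -26 0 0 0 0;0 -36 -26 0 0 0 0;0 -36 -26 0 0 0 0")

```text
clock: 1.7
position: [0.6389, 0.0695, 0.2307]
tcp_rot: [[-0.94, 0.34, -0.0], [0.34, 0.94, 0.0], [0.0, -0.0, -1.0]]
wrist_force: [0.4, 0.2, 0.2]
width: 0.0007
```

Call:
send_rows(deltas="0 0 0 0 0 0 -8;0 0 0 0 0 0 -8;0 0 0 0 0 0 -8;0 0 0 0 0 0 -8;0 0 0 0 0 0 -8;0 0 0 0 -5 0 0;0 0 0 0 -5 0 0;0 0 0 0 0 0 0")

```text
clock: 2.5
position: [0.6384, 0.0703, 0.2305]
tcp_rot: [[-0.939, -0.337, -0.061], [-0.343, 0.925, 0.164], [0.001, 0.175, -0.985]]
wrist_force: [0.2, -0.1, 0.1]
width: 0.0007
```

```bash
cat > st.py <<'E'
from h import *
s=monitor.sense()
P=np.array([.632,.0925]);R=s["tcp_rot"];p=np.array(s["position"])
print(round(s["clock"],2),"pos",np.round(p*1000,1),"F",np.round(s["wrist_force"],2),"M",np.round(s["ft_torque"],2),"w",round(float(s["width"]),4));print(np.round(R,3))
u=np.array([.94,.342]);v=np.array([-.342,.94])
print("off centre u,v mm",np.round([(p[:2]-P)@u*1000,(p[:2]-P)@v*1000],1))
E
python3 st.py
```

```text
2.5 pos [638.4  70.3 230.5] F [ 0.2  -0.08  0.12] M [-0.07 -0.03 -0.02] w 0.0007
[[-0.939 -0.337 -0.061]
 [-0.343  0.925  0.164]
 [ 0.001  0.175 -0.985]]
off centre u,v mm [ -1.6 -23. ]
```

Call:
send_rows(deltas="0 -1 -4 26 0 0 0;0 0 -4 26 0 0 0;0 0 -4 26 0 0 0;0 0 -4 26 0 0 0;0 0 -3 26 0 0 0;0 0 -3 24 0 0 0;0 0 0 0 0 0 0")

```text
clock: 3.2
position: [0.6352, 0.0767, 0.0724]
tcp_rot: [[-0.939, -0.339, -0.064], [-0.345, 0.925, 0.161], [0.005, 0.173, -0.985]]
wrist_force: [-0.5, -0.2, 0.2]
width: 0.0005
```

```bash
python3 st.py; python3 - <<'E'
from h import *
p,d=eyes.read_camera("side");cv2.imwrite("pics/side1.png",cv2.resize(p[100:250,150:320,::-1],None,fx=4,fy=4))
E
```

```text
3.2 pos [635.2  76.7  72.4] F [-0.47 -0.16  0.23] M [-0.06  0.05  0.04] w 0.0005
[[-0.939 -0.339 -0.064]
 [-0.345  0.925  0.161]
 [ 0.005  0.173 -0.985]]
off centre u,v mm [ -2.4 -16. ]
```

View pics/side1.png

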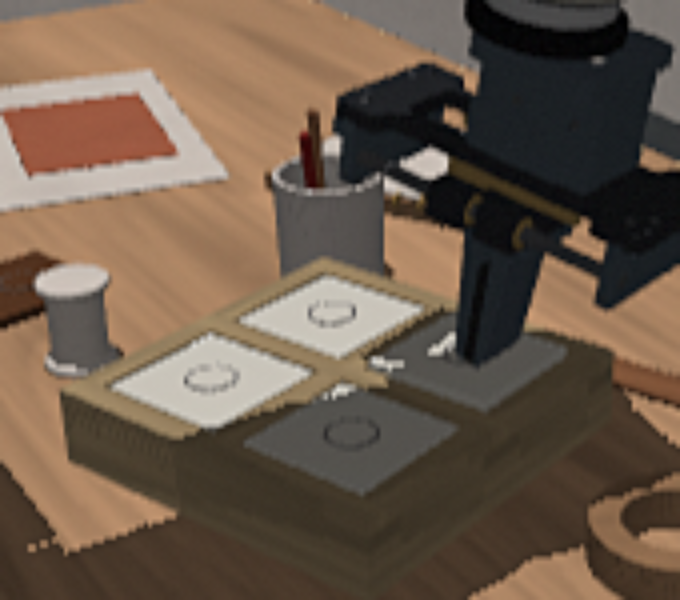

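The closed fingertip is just above the proud cover, toward its outer edge at (480,355), and the cup is clear. Next I press lightly.

Call:
send_rows(deltas="0 0 -0.2 1 0 0 0;0 0 -0.2 1 0 0 0;0 0 -0.2 1 0 0 0;0 0 -0.2 1 0 0 0;0 0 0 0 0 0 0")

```text
clock: 3.75
position: [0.6375, 0.0763, 0.0716]
tcp_rot: [[-0.939, -0.339, -0.059], [-0.344, 0.925, 0.163], [-0.0, 0.173, -0.985]]
wrist_force: [-0.4, -0.6, 0.3]
width: 0.0001
```

Call:
send_rows(deltas="0 0 -0.2 1 0 0 0;0 0 -0.2 1 0 0 0;0 0 0 0 0 0 0")

```text
clock: 4.05
position: [0.6374, 0.0763, 0.0692]
tcp_rot: [[-0.939, -0.339, -0.06], [-0.344, 0.925, 0.163], [0.0, 0.174, -0.985]]
wrist_force: [-0.7, 0.5, -1.1]
width: 0.0003
```

Call:
send_rows(deltas="0 0 -0.2 1 0 0 0;0 0 0 0 0 0 0")

```text
clock: 4.25
position: [0.6374, 0.0763, 0.0682]
tcp_rot: [[-0.939, -0.339, -0.06], [-0.344, 0.925, 0.163], [0.0, 0.174, -0.985]]
wrist_force: [0.4, -0.0, 0.5]
width: 0.0007
```

```bash
python3 st.py
```

```text
4.25 pos [637.4  76.3  68.2] F [ 0.36 -0.04  0.53] M [-0.05 -0.05 -0.01] w 0.0007
[[-0.939 -0.339 -0.06 ]
 [-0.344  0.925  0.163]
 [ 0.     0.174 -0.985]]
off centre u,v mm [ -0.5 -17.1]
```

Call:
send_rows(deltas="0 0 -0.2 1 0 0 0;0 0 -0.2 1 0 0 0;0 0 0 0 0 0 0")

```text
clock: 4.55
position: [0.6374, 0.0762, 0.0661]
tcp_rot: [[-0.939, -0.339, -0.06], [-0.344, 0.925, 0.163], [0.0, 0.174, -0.985]]
wrist_force: [0.1, 0.4, 0.1]
width: 0.0005
```

Call:
send_rows(deltas="0 0 -0.2 1 0 0 0;0 0 0 0 0 0 0")

```text
clock: 4.75
position: [0.6376, 0.0762, 0.0652]
tcp_rot: [[-0.939, -0.339, -0.06], [-0.344, 0.925, 0.163], [-0.0, 0.174, -0.985]]
wrist_force: [0.3, 0.0, 0.6]
width: 0.0005
```

Call:
send_rows(deltas="0 0 -0.2 1 0 0 0;0 0 0 0 0 0 0")

```text
clock: 4.95
position: [0.6377, 0.0762, 0.0643]
tcp_rot: [[-0.939, -0.339, -0.059], [-0.344, 0.925, 0.163], [-0.0, 0.174, -0.985]]
wrist_force: [1.6, 0.2, 0.5]
width: 0.0001
```

```bash
python3 st.py; python3 - <<'E'
from h import *
p,d=eyes.read_camera("side");np.savez("s2.npz",p=p,d=d);cv2.imwrite("pics/side2.png",cv2.resize(p[160:230,220:320,::-1],None,fx=7,fy=7))
E
```

```text
4.95 pos [637.7  76.2  64.3] F [1.65 0.21 0.54] M [-0.15 -0.05  0.  ] w 0.0001
[[-0.939 -0.339 -0.059]
 [-0.344  0.925  0.163]
 [-0.     0.174 -0.985]]
off centre u,v mm [ -0.3 -17.3]
```

View pics/side2.png

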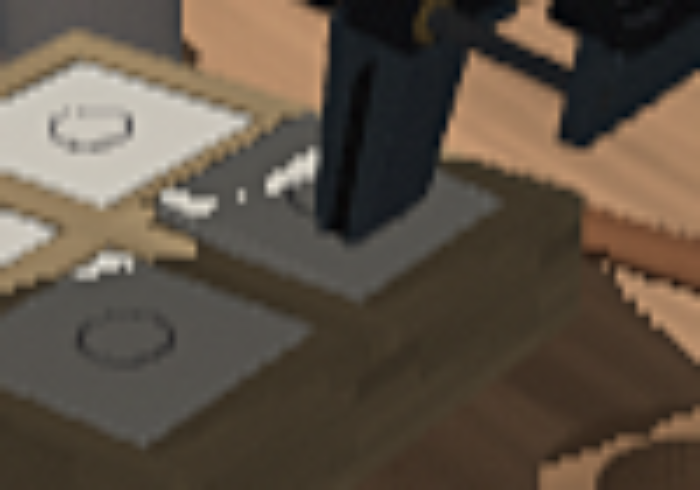

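The outer edge of the cover at (430,245) is now sunk level with the box and the inner edge at (165,205) is raised, so it seems to be tipping. I'll measure the tilt from depth.

```bash
cat > fit.py <<'E'
from h import *
def fit(n):
    p,d=eyes.read_camera(n);m=eyes.camera_model(n);W=pts(m,d,d>0)
    U=np.array([[.94,.342],[-.342,.94]])
    q=(W[:,:2]-[.5704,.121])@U.T
    for nm,(a,b) in dict(D=(1,-1),B=(-1,-1),C=(1,1),A=(-1,1)).items():
        l=q-np.array([a,b])*.048
        k=(abs(l)<.033).all(1)&(W[:,2]>.034)&(W[:,2]<.058)
        X=np.c_[l[k],np.ones(k.sum())];z=W[k,2];g=np.ones(len(z),bool)
        for _ in range(6):
            if g.sum()<20: break
            c=np.linalg.lstsq(X[g],z[g],rcond=None)[0];g=abs(X@c-z)<.002
        print(n,nm,"n",g.sum(),"slope u,v",np.round(c[:2],3),"z mid",round(c[2]*1000,1))
if __name__=="__main__":
    fit("side");fit("top")
E
python3 fit.py
```

```text
side D n 349 slope u,v [0.001 0.134] z mid 47.1
side B n 572 slope u,v [-0.002 -0.001] z mid 42.0
side C n 373 slope u,v [-0.    -0.002] z mid 41.8
side A n 473 slope u,v [ 0.001 -0.003] z mid 41.9Traceback (most recent call last):
  File "fit.py", line 15, in <module>
    fit("side");fit("top")
                ~~~^^^^^^^
  File "fit.py", line 13, in fit
    print(n,nm,"n",g.sum(),"slope u,v",np.round(c[:2],3),"z mid",round(c[2]*1000,1))
                                                ^
UnboundLocalError: cannot access local variable 'c' where it is not associated with a value
```

Cover D is tipped 0.13 rad and the other three are flat. I'll hold briefly, lift, straighten the tool and centre it.

Call:
send_rows(deltas="0 0 -0.1 0.4 0 0 0;0 0 0 0 0 0 0;0 0 0 0 0 0 0;0 0 2 -10 0 0 0;0 0 2 -10 0 0 0;0 0 0 0 5 0 0;0 0 0 0 5 0 0;0 0 17 0 0 0 0")

```text
clock: 5.9
position: [0.6317, 0.0931, 0.0853]
tcp_rot: [[-0.939, -0.344, 0.002], [-0.344, 0.939, -0.001], [-0.001, -0.002, -1.0]]
wrist_force: [-0.1, 1.0, 0.4]
width: 0.0005
```

Call:
send_rows(deltas="0 0 0 0 0 0 0;0 0 0 0 0 0 0")

```text
clock: 6.1
position: [0.6314, 0.0932, 0.0845]
tcp_rot: [[-0.939, -0.345, -0.001], [-0.345, 0.939, 0.002], [0.0, 0.002, -1.0]]
wrist_force: [0.5, 0.6, 0.3]
width: 0.0003
```

```bash
python3 st.py; sed -i 's/fit("side");fit("top")/fit("side")/' fit.py; python3 fit.py
```

```text
6.1 pos [631.4  93.2  84.5] F [0.49 0.55 0.3 ] M [ 0.09  0.03 -0.03] w 0.0003
[[-0.939 -0.345 -0.001]
 [-0.345  0.939  0.002]
 [ 0.     0.002 -1.   ]]
off centre u,v mm [-0.3  0.8]
side D n 427 slope u,v [0.002 0.001] z mid 45.9
side B n 570 slope u,v [-0.001 -0.003] z mid 42.1
side C n 375 slope u,v [-0.002 -0.004] z mid 41.8
side A n 464 slope u,v [-0.002 -0.005] z mid 41.9
```

The cover came level again and is still proud. The fingertip is centred over it, so I press down.

Call:
send_rows(deltas="0 0 0 6 0 0 0;0 0 0 6 0 0 0;0 0 0 6 0 0 0;0 0 0 1 0 0 0;0 0 0 1 0 0 0;0 0 0 0 0 0 0")

```text
clock: 6.75
position: [0.6314, 0.0924, 0.0641]
tcp_rot: [[-0.939, -0.344, -0.0], [-0.344, 0.939, -0.0], [0.0, 0.0, -1.0]]
wrist_force: [1.0, -0.0, 0.6]
width: 0.0005
```

Call:
send_rows(deltas="0 0 0 1 0 0 0;0 0 0 1 0 0 0;0 0 0 0 0 0 0")

```text
clock: 7.05
position: [0.6315, 0.0925, 0.0623]
tcp_rot: [[-0.939, -0.344, -0.0], [-0.344, 0.939, -0.0], [0.0, 0.0, -1.0]]
wrist_force: [-0.9, -0.8, 3.9]
width: 0.0006
```

Call:
send_rows(deltas="0 0 0 1 0 0 0;0 0 0 0 0 0 0;0 0 0 0 0 0 0")

```text
clock: 7.35
position: [0.6315, 0.0925, 0.0614]
tcp_rot: [[-0.939, -0.344, -0.0], [-0.344, 0.939, -0.0], [0.0, -0.0, -1.0]]
wrist_force: [-1.7, -1.1, 4.9]
width: 0.0003
```

```bash
python3 st.py;python3 fit.py
```

```text
7.35 pos [631.5  92.5  61.4] F [-1.7  -1.12  4.88] M [-0.26  0.33  0.  ] w 0.0003
[[-0.939 -0.344 -0.   ]
 [-0.344  0.939 -0.   ]
 [ 0.    -0.    -1.   ]]
off centre u,v mm [-0.4  0.2]
side D n 304 slope u,v [-0.004 -0.005] z mid 41.9
side B n 572 slope u,v [-0.001 -0.003] z mid 42.1
side C n 379 slope u,v [0.001 0.004] z mid 41.8
side A n 475 slope u,v [ 0.002 -0.001] z mid 41.9
```

Call:
send_rows(deltas="0 0 0 1 0 0 0;0 0 0 0 0 0 0;0 0 0 0 0 0 0")

```text
clock: 7.7
position: [0.6316, 0.0925, 0.0612]
tcp_rot: [[-0.939, -0.344, -0.0], [-0.344, 0.939, -0.0], [0.0, 0.0, -1.0]]
wrist_force: [-8.1, -2.7, 20.8]
width: 0.0007
```

Call:
send_rows(deltas="0 0 0 0.7 0 0 0;0 0 0 0 0 0 0;0 0 0 0 0 0 0")

```text
clock: 8.0
position: [0.6316, 0.0925, 0.0612]
tcp_rot: [[-0.939, -0.344, -0.001], [-0.344, 0.939, -0.0], [0.001, 0.0, -1.0]]
wrist_force: [-13.4, -2.8, 31.5]
width: 0.0004
```

```bash
python3 st.py;python3 fit.py
```

```text
8.0 pos [631.6  92.5  61.2] F [-13.39  -2.83  31.53] M [-0.51  2.48  0.02] w 0.0004
[[-0.939 -0.344 -0.001]
 [-0.344  0.939 -0.   ]
 [ 0.001  0.    -1.   ]]
off centre u,v mm [-0.4  0.2]
side D n 311 slope u,v [-0.002 -0.001] z mid 41.9
side B n 570 slope u,v [-0.002 -0.003] z mid 42.1
side C n 377 slope u,v [ 0.    -0.002] z mid 41.7
side A n 465 slope u,v [ 0.001 -0.001] z mid 42.0
```

The cover is at the bottom: force rises with no further motion. I ease the push and do a last check.

Call:
send_rows(deltas="0 0 0 -1 0 0 0;0 0 0 0 0 0 0;0 0 0 0 0 0 0;0 0 0 0 0 0 0;0 0 0 0 0 0 0")

```text
clock: 8.55
position: [0.6316, 0.0926, 0.0613]
tcp_rot: [[-0.939, -0.344, -0.0], [-0.344, 0.939, -0.0], [0.0, -0.0, -1.0]]
wrist_force: [-5.3, -1.7, 16.1]
width: 0.0004
```

```bash
python3 st.py;python3 fit.py; python3 - <<'E'
from h import *
p,d=eyes.read_camera("side");cv2.imwrite("pics/side3.png",cv2.resize(p[100:260,90:360,::-1],None,fx=2.9,fy=2.9))
E
```

```text
8.55 pos [631.6  92.6  61.3] F [-5.26 -1.74 16.09] M [-0.3   1.16 -0.01] w 0.0004
[[-0.939 -0.344 -0.   ]
 [-0.344  0.939 -0.   ]
 [ 0.    -0.    -1.   ]]
off centre u,v mm [-0.3  0.2]
side D n 306 slope u,v [-0.001 -0.   ] z mid 42.0
side B n 573 slope u,v [-0.002 -0.001] z mid 42.1
side C n 365 slope u,v [-0.001 -0.001] z mid 41.8
side A n 473 slope u,v [0.001 0.001] z mid 41.8
```

View pics/side3.png

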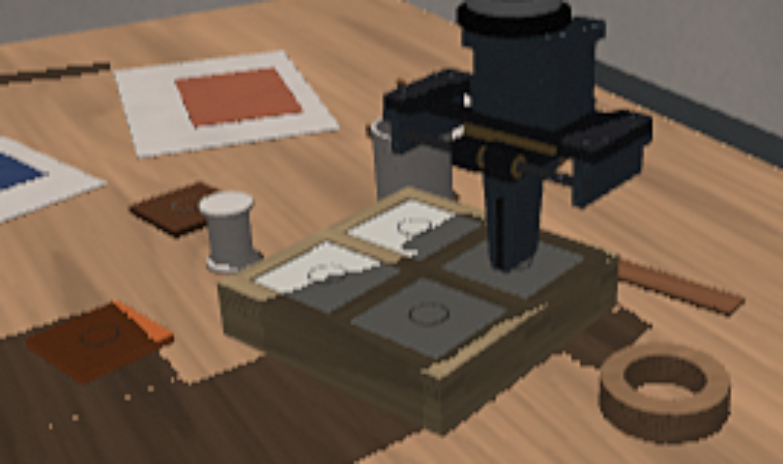

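The fingertip presses the middle of the cover at (512,262), which is now flush with the box. The cup, spool, tape and ruler have not moved.

```bash
python3 -c "
from rig import r
print(r.hand_in())"
```

```text
the job is handed in; nothing more can be done
None
```

The loose cover is now pressed home, and I handed the job in with the closed fingertip still pressing on its middle at about 16 N. It was the far-right one in the top view, at about (0.632, 0.0925) m.

- **Finding it:** I did not press the covers one after another. Depth from both cameras showed this one standing 4 mm higher than the other three, so I pressed only that one.
- **Tipping:** a light press about 27 mm off its middle tipped it 0.13 rad by depth, and it came level again when I let go. The wrist force hardly showed this press (about 0.5 N up, 1.6 N sideways, close to the noise).
- **Seating:** I pressed its middle until the force rose to 31 N with no further motion, then eased off.
- **Last checks:** by depth, all four covers read 41.8–42.1 mm at the top and were level within about 0.002 rad. The side camera reads about 2 mm low throughout, so I relied on the covers matching each other, not on the absolute height. In the last side picture the bystanders look unmoved, but I did not measure them. The wrist also showed about 5 N of sideways force at hand-in.

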